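# Unload the dead-weight tester and put every weight back in its case

## Robot

A 6-joint arm with a two-finger parallel gripper is mounted at the origin on a cart in front of the work surface, level with it; the furniture and walls round the work are solid. World frame = base frame: x ahead of the robot, y to its left, z up, the work surface at z = 0. Lengths are in m, angles in rad, forces in N, time in s.
With the tool pointing down it reaches from about 0.25 to 0.775 m from the base axis. Payload 4 kg.
Tool frame: the origin (TCP) lies at the very end of the fingers, on their centre line; the grasp point (between the pads) lies 19 mm behind it; z points along the fingers, y is the direction in which the jaws open and shut (so a half turn about z gives the same grasp; the last joint's range is limited). The gripper opens to 94 mm and grips with 3 to 60 N. Pads are 16 mm wide; open, the fingers measure 119 mm over their backs; the gripper's body (75 mm by 177 mm) begins 78 mm behind the grasp point.
Start: joints at [-1.328, 0.087, 1.371, -0, 1.684, -0.103], TCP at [0.186, -0.517, 0.206] pointing down, gripper open.
Joint ranges: [-3.1, 3.1], [-0.76, 2.03], [0.27, 2.55], [-1.08, 4.22], [0.17, 2.65], [-2.57, 2.57]. Speed limits (rad/s): [2.79, 2.79, 3.14, 3.14, 3.14, 3.14].

## Interface

Orientations are given as [roll, pitch, yaw] about the fixed x, y, z axes, in that order (R = Rz(yaw) Ry(pitch) Rx(roll)).
In Python, from bench import robot, cams, models gives the robot as it stands.
- The arm moves only by the tool step_arm, never from a script. Its argument "series" is a list of rows, each a list of 5 numbers: the gripper command: -1 is shut, 1 is fully open, values between are in proportion, then the shift along the tool's x, y, z in mm, then the turn about the tool's z in degrees. A call has 1 to 20 rows; each row is the pose to reach, as a shift and turn from the pose commanded when the call began, along the tool's axes at that moment; what a row does not reach only later rows make up. A row lasts 1/8 s, in which the tool goes at most 62.5 mm and 10.7 degrees, less where a joint would pass 70% of its speed; a pose out of reach is approached as far as the arm can. A call with a gripper value outside its range is refused whole. The fingers move at their own pace and stop on an object; the grip force is fixed at half the most. Time passes only in rows, so rows that repeat a pose let the fingers close. It gives the time, the measured TCP pose, the force and the opening at its end, in the units of the state.
- robot.get_obs(): the state, without advancing time (a new reading comes with each control period).
- cams.snapshot(name): name is "scene" or "top" or "wrist"; returns a dict with "pixels" (400x640x3 uint8, red, green, blue), "fov_y" (degrees; the focal length in pixels is half the picture's height over the tangent of half this angle, whatever the lens; pixels are square), "cx", "cy" (the principal point, pixels), "k1" (the pictures are not rectified: a ray, as slopes to the right and down, at radius r is drawn at 1 + k1 r^2 times it, then the intrinsics apply), "R" (3x3) and "t" (3): a world point X has camera coordinates R X + t. Camera axes: x right, y down, z forward; pixel columns grow to the right and rows downward; lengths in m; the calibration is good to about 2 mm. A picture is of the moment at which its call begins. There is no depth.
- robot.close_job(): hands the job in, once; it reports no verdict.
Trained networks look in a picture, given as the dict that the camera call returned (one of the last four; its "shot" number tells which), for a name from the list of things; names that differ only in an ending like _2 or _b are one class to them, and where a whole thing is asked for, a point or a joint stands for the part that bears it (a point fixed in the world has none). Each returns a list of dicts, best first, with "p" (0 to 1); they miss things now and then, are a little off and sometimes report something else, mostly with a low value. They report only what shows in the picture. A call takes as long as a camera call. They do not tell look-alikes from the thing itself.
- models.find_in(picture, label): "position" ([x, y, z] in m, in world coordinates, good to about 4 mm: the middle of the surface that is visible of it).
- models.pinpoint(picture, label): "position" ([x, y, z] in m, in world coordinates, good to about 4 mm: a listed point, or the origin of a listed thing).
The state is a dict: "time": time; "joint_positions": joint angles; "qvel": joint speeds; "joint_torque": joint torques, N m; "tool_pos": TCP position; "ee_rot": TCP orientation; "wrist_force": force on the tool from outside, world axes, zero at the start; "wrist_torque": the same for the moment, N m; "width": finger opening in m.
Only numpy, scipy, OpenCV 4.12 (cv2) and the standard library are available. Lean on these libraries where they do the work, as an engineer would, in place of code of your own. Each camera call takes 0.05 s, during which the arm holds its last target. There are 200 camera calls.

## Task

The gauge check is finished: take the four steel weights off the dead-weight tester's piston and put each one back, upright and fully home, in the wooden case whose recess is turned to its size. Lower them in gently rather than dropping them, and let none of them tip over.

Things in the scene. Friction and masses are not known exactly. Their poses are not given: they have to be found in the camera images.
- weight_smallest: Plain round steel weight, 31 mm diameter, 28 mm thick, about 0.16 kg; starts at the top of the stack. Origin: centre of the underside; z: its axis, up. Flat top with a low conical boss (20 mm wide, 3 mm high); a recess underneath (25 mm wide, 4 mm deep) sits loosely over the boss below. Grip it across its smooth cylindrical side; each weight further down is 11 mm wider.
- weight_small: Plain round steel weight, 42 mm diameter, 28 mm thick, about 0.29 kg; starts second from the top. Origin: centre of the underside; z: its axis, up. Flat top with a low conical boss (20 mm wide, 3 mm high); a recess underneath (25 mm wide, 4 mm deep) sits loosely over the boss below. Grip it across its smooth cylindrical side; each weight further down is 11 mm wider.
- weight_large: Plain round steel weight, 53 mm diameter, 28 mm thick, about 0.46 kg; starts third from the top. Origin: centre of the underside; z: its axis, up. Flat top with a low conical boss (20 mm wide, 3 mm high); a recess underneath (25 mm wide, 4 mm deep) sits loosely over the boss below. Grip it across its smooth cylindrical side; each weight further down is 11 mm wider.
- weight_largest: Plain round steel weight, 64 mm diameter, 28 mm thick, about 0.68 kg; starts at the bottom of the stack, straight on the carrier. Origin: centre of the underside; z: its axis, up. Flat top with a low conical boss (20 mm wide, 3 mm high); a recess underneath (25 mm wide, 4 mm deep) sits loosely over the boss below. Grip it across its smooth cylindrical side; each weight further down is 11 mm wider.
- case_smallest: Open wooden case for the 31 mm weight: a square block 61 x 61 x 14 mm, fixed on the worktop, with a round recess 37 mm wide and 8 mm deep (floor 6 mm above the worktop), rim chamfered 5 mm to a 47 mm mouth. A weight fully home stands 20 mm above the rim. Origin: centre of the underside, on the recess axis; z up, x and y along the sides.
- case_small: Open wooden case for the 42 mm weight: a square block 72 x 72 x 14 mm, fixed on the worktop, with a round recess 48 mm wide and 8 mm deep (floor 6 mm above the worktop), rim chamfered 5 mm to a 58 mm mouth. A weight fully home stands 20 mm above the rim. Origin: centre of the underside, on the recess axis; z up, x and y along the sides.
- case_large: Open wooden case for the 53 mm weight: a square block 83 x 83 x 14 mm, fixed on the worktop, with a round recess 59 mm wide and 8 mm deep (floor 6 mm above the worktop), rim chamfered 5 mm to a 69 mm mouth. A weight fully home stands 20 mm above the rim. Origin: centre of the underside, on the recess axis; z up, x and y along the sides.
- case_largest: Open wooden case for the 64 mm weight: a square block 94 x 94 x 14 mm, fixed on the worktop, with a round recess 70 mm wide and 8 mm deep (floor 6 mm above the worktop), rim chamfered 5 mm to a 80 mm mouth. A weight fully home stands 20 mm above the rim. Origin: centre of the underside, on the recess axis; z up, x and y along the sides.
- tester: Dead-weight pressure tester, fixed: grey base 104 x 250 x 42 mm, steel piston unit, upright dial gauge (top 134 mm high) 118 mm from the piston, capstan handle 240 mm from it. Origin: on the worktop under the piston axis; y towards gauge and capstan, z up. The weights are stacked on a freely turning 56 mm carrier with a boss like theirs, its top at 64 mm; the stack reaches 176 mm.
There are look-alikes about, which are no part of the job. What is shaped like the weight_large but green is not meant. Leave any turquoise look-alike of the case_large alone.

How it is judged:
At the end, for the whole second after the job is handed in: Each of the four weights lies flat (within 0.08 rad) on the floor of the recess of its own case: axis within 8 mm of the case's axis, underside 3 to 8.5 mm above the worktop (recess floor at 6 mm), at rest (horizontal distance between weight_smallest and case_smallest below 0.008 m and z of weight_smallest in the frame of case_smallest between 0.003 and 0.0085 m and angle between each of weight_smallest, weight_small, weight_large, weight_largest's own z axis and vertical below 0.08 rad and linear speed of each of weight_smallest, weight_small, weight_large, weight_largest below 0.02 m/s and angular speed of each of weight_smallest, weight_small, weight_large, weight_largest below 0.2 rad/s and horizontal distance between weight_small and case_small below 0.008 m and z of weight_small in the frame of case_small between 0.003 and 0.0085 m and horizontal distance between weight_large and case_large below 0.008 m and z of weight_large in the frame of case_large between 0.003 and 0.0085 m and horizontal distance between weight_largest and case_largest below 0.008 m and z of weight_largest in the frame of case_largest between 0.003 and 0.0085 m); the robot touches nothing.
It fails at once if A weight falls into its case: it moves faster than 0.5 m/s within 30 mm of the case's axis with its underside less than 30 mm above the worktop ((horizontal distance between weight_smallest and case_smallest below 0.03 m and z of weight_smallest in the frame of case_smallest below 0.03 m and linear speed of weight_smallest above 0.5 m/s) or (horizontal distance between weight_small and case_small below 0.03 m and z of weight_small in the frame of case_small below 0.03 m and linear speed of weight_small above 0.5 m/s) or (horizontal distance between weight_large and case_large below 0.03 m and z of weight_large in the frame of case_large below 0.03 m and linear speed of weight_large above 0.5 m/s) or (horizontal distance between weight_largest and case_largest below 0.03 m and z of weight_largest in the frame of case_largest below 0.03 m and linear speed of weight_largest above 0.5 m/s)).
It fails at once if A weight is tipped over (leans more than 0.8 rad) (angle between any of weight_smallest, weight_small, weight_large, weight_largest's own z axis and vertical above 0.8 rad).
It also fails if it takes over 99 s, if anything falls off the work surface, if the arm or the gripper's body presses on something with over 40 N, if the wrist force passes 120 N, or if a joint passes its speed limit or range.

## Working session

There is one attempt and no reset: what is moved stays moved. The work goes in short steps, Python scripts to look and compute and a tool call to move; the robot and the scene stay as the last step left them, time stands still between calls to the robot, and variables do not carry over. Pictures are saved under pics/ and viewed, about 12 in all and at most 16, crops included, and the job is handed in when it is done.

Besides the shell and the picture viewer there is one more tool, called by a JSON object that holds its "api" and its "payload", one argument or row to a line. step_arm: Moves the arm, as the interface text tells. Its arguments: {"type":"object","properties":{"series":{"type":"array","items":{"type":"array","items":{"type":"number"}}}},"required":["series"]}

```bash
mkdir -p pics
cat > h.py <<'E'
import numpy as np, cv2
from bench import robot, cams, models
def snap(n, f=None):
    p=cams.snapshot(n)
    if f: cv2.imwrite('pics/'+f, cv2.cvtColor(p['pixels'],cv2.COLOR_RGB2BGR))
    return p
def K(p):
    f=200/np.tan(np.radians(p['fov_y'])/2); return f
def proj(p,X):
    c=np.asarray(p['R'])@np.asarray(X,float)+p['t']; s=c[:2]/c[2]; s=s*(1+p['k1']*(s@s)); return s*K(p)+[p['cx'],p['cy']]
def unproj(p,uv,z):
    d=(np.asarray(uv,float)-[p['cx'],p['cy']])/K(p); s=d.copy()
    for _ in range(20): s=d/(1+p['k1']*(s@s))
    R=np.asarray(p['R']); r=R.T@np.array([s[0],s[1],1]); o=-R.T@np.asarray(p['t']); return o+r*(z-o[2])/r[2]
E
python3 - <<'E'
from h import *
np.set_printoptions(precision=4,suppress=True)
o=robot.get_obs(); print(o['time'],o['tool_pos'],o['ee_rot'],o['width'])
for n in('top','scene'):
    p=snap(n,n+'0.png'); print(n,K(p),p['k1'],-np.asarray(p['R']).T@p['t'])
    for l in ['weight_smallest','weight_small','weight_large','weight_largest','case_smallest','case_small','case_large','case_largest','tester']:
        for r in models.pinpoint(p,l)[:3]: print(l,round(r['p'],2),np.array(r['position']),proj(p,r['position']).round())
E
```

```text
0.0 [ 0.1863 -0.5169  0.2043] [-3.1394 -0.0002  0.3458] 0.09378270814985382
top 363.63100912709285 0.02439982308115232 [0.4162 0.0151 0.9657]
weight_smallest 0.76 [0.6122 0.     0.1451] [327. 156.]
weight_small 0.4 [0.6062 0.0016 0.121 ] [326. 161.]
weight_large 0.7 [0.6123 0.0006 0.0903] [326. 161.]
weight_large 0.57 [ 0.4533 -0.1765 -0.0004] [392. 228.]
weight_largest 0.6 [0.6074 0.0071 0.0627] [324. 165.]
case_smallest 0.75 [ 0.5298 -0.2859 -0.0005] [433. 200.]
case_small 0.78 [ 0.4213 -0.0879  0.0035] [359. 240.]
case_large 0.92 [ 0.6009  0.2864 -0.0001] [220. 172.]
case_large 0.65 [ 0.4608  0.3277 -0.0016] [202. 223.]
case_largest 0.83 [0.4301 0.1445 0.0011] [271. 236.]
scene 500.4685458714359 -0.0174728936631081 [ 0.1025 -0.6501  0.9887]
weight_small 0.56 [ 0.6064 -0.0007  0.1186] [360. 204.]
weight_small 0.39 [0.6094 0.0042 0.1503] [360. 193.]
weight_large 0.91 [ 0.4537 -0.1759 -0.0022] [346. 315.]
weight_large 0.56 [0.6079 0.0093 0.0914] [357. 208.]
weight_largest 0.59 [0.6052 0.0024 0.0601] [357. 219.]
case_smallest 0.77 [ 0.5311 -0.2863  0.0001] [404. 335.]
case_small 0.75 [ 0.4238 -0.0848 -0.0001] [314. 291.]
case_large 0.98 [0.4664 0.3241 0.0018] [251. 181.]
case_large 0.77 [0.6083 0.2886 0.0022] [301. 170.]
case_largest 0.61 [ 0.4294  0.1425 -0.    ] [270. 228.]
tester 0.64 [0.612  0.005  0.0009] [358. 233.]
```

View pics/top0.png

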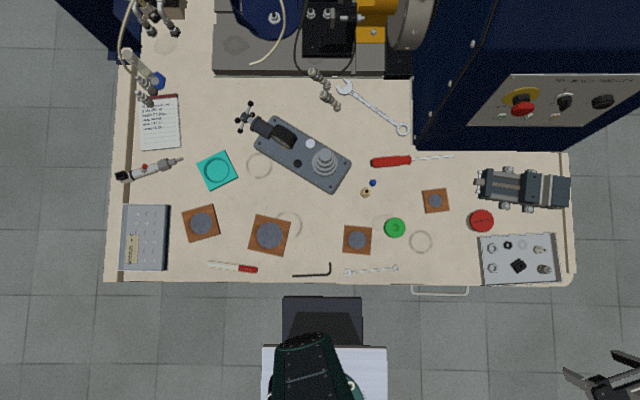

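View pics/scene0.png

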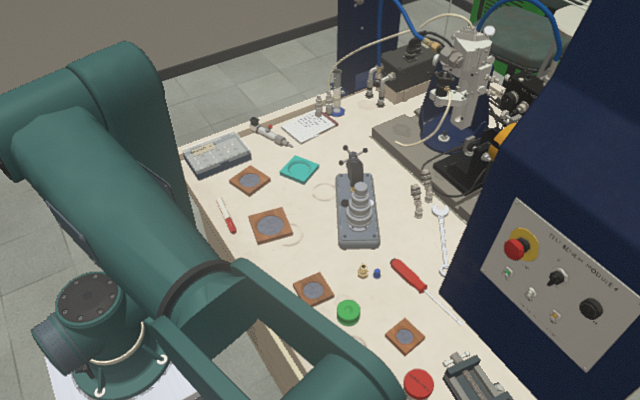

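The wooden squares at (202,223), (270,235), (357,239) and (435,200) are the cases. The turquoise one at (215,170) and the green disc at (395,228) are look-alikes. So case_large is one of two: (202,223), which is wooden, or (215,170), which is turquoise and excluded. I'll refine the case centres from the wood colour and confirm in a crop.

Run:
```python
from h import *
np.set_printoptions(precision=4,suppress=True)
C={'smallest':(.530,-.286),'small':(.4225,-.0865),'large':(.4635,.326),'largest':(.43,.1435)}
W={'smallest':61,'small':72,'large':83,'largest':94}
for n in('top','scene'):
    p=snap(n); im=p['pixels']; h=cv2.cvtColor(im,cv2.COLOR_RGB2HSV)
    m=cv2.inRange(h,(4,90,60),(20,255,220))
    for k,c in C.items():
        u=proj(p,[*c,.014]); r=30 if n=='top' else 38
        mm=np.zeros_like(m); x0,y0=(u-r).astype(int); x1,y1=(u+r).astype(int); mm[y0:y1,x0:x1]=m[y0:y1,x0:x1]
        cs,_=cv2.findContours(mm,0,1); a=max(cs,key=cv2.contourArea).reshape(-1,2).astype(float)
        P=np.array([unproj(p,q,.014)[:2] for q in a]); (ce,sz,an)=cv2.minAreaRect((P*1000).astype(np.float32))
        print(n,k,np.array(ce),np.array(sz),an,'nominal',W[k])
    if n=='top':
        c=im[140:260,180:460]; cv2.imwrite('pics/crop1.png',cv2.cvtColor(cv2.resize(c,None,fx=2.8,fy=2.8,interpolation=3),cv2.COLOR_RGB2BGR))
```

```text
top smallest [ 527.2421 -287.0735] [59.326  62.6775] 7.729699611663818 nominal 61
top small [422.1578 -81.9076] [70.7879 69.4958] 85.2124252319336 nominal 72
top large [462.1589 327.0854] [82.2701 83.9582] 16.263418197631836 nominal 83
top largest [431.7115 147.7339] [93.7844 91.5755] 77.99491882324219 nominal 94
scene smallest [ 525.0641 -292.4572] [62.8781 62.0105] 7.5881524085998535 nominal 61
scene small [420.1934 -87.7441] [74.7122 72.0467] 85.29365539550781 nominal 72
scene large [459.5886 320.1786] [85.1019 85.2807] 16.078977584838867 nominal 83
scene largest [429.6683 140.6621] [99.3021 91.7515] 78.17961120605469 nominal 94
```

View pics/crop1.png

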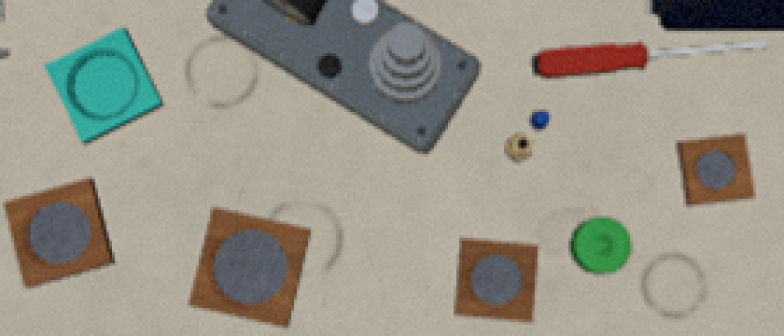

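The crop shows the wooden large case at the left (crop 60,233), with turquoise and green as look-alikes. The stack is at crop (405,60). Moving above the stack now.

{"api": "step_arm", "payload": {
  "series": [
    [1, 574, -346, -96, 19.8],
    [1, 574, -346, -96, 19.8],
    [1, 574, -346, -96, 19.8],
    [1, 574, -346, -96, 19.8],
    [1, 574, -346, -96, 19.8],
    [1, 574, -346, -96, 19.8],
    [1, 574, -346, -96, 19.8],
    [1, 574, -346, -96, 19.8],
    [1, 574, -346, -96, 19.8],
    [1, 574, -346, -96, 19.8],
    [1, 574, -346, -96, 19.8],
    [1, 574, -346, -96, 19.8],
    [1, 574, -346, -96, 19.8]
  ]
}}

```text
time: 2.72
tool_pos: [0.6089, 0.0023, 0.3011]
ee_rot: [3.141, 0.001, 0.0]
wrist_force: [-0.6, -0.6, 0.1]
width: 0.0939
```

Run:
```python
from h import *
np.set_printoptions(precision=4,suppress=True)
o=robot.get_obs(); print(o['time'],o['tool_pos'],o['ee_rot'],o['width'],o['joint_positions'])
p=snap('wrist','w1.png'); print(K(p),p['k1'],-np.asarray(p['R']).T@p['t'],p['R'])
for l in ['weight_smallest','weight_small','weight_large','weight_largest','case_small','tester']:
        for r in models.pinpoint(p,l)[:2]: print(l,round(r['p'],2),np.array(r['position']),proj(p,r['position']).round())
```

```text
2.725 [0.6089 0.0023 0.3011] [3.141  0.001  0.0002] 0.09391563852036443 [-0.0889  0.2257  1.0253 -0.0007  1.8915  1.4815]
312.9114170613313 -0.008413196847171338 [0.6893 0.0022 0.4808] [[ 0.0007 -1.     -0.0003]
 [-0.9616 -0.0007  0.2745]
 [-0.2745  0.0001 -0.9616]]
weight_small 0.74 [0.6112 0.0057 0.1159] [313. 172.]
weight_large 0.52 [ 0.4581 -0.1769 -0.0025] [422. 246.]
weight_largest 0.61 [0.6106 0.0025 0.0641] [316. 164.]
case_small 0.9 [ 0.4222 -0.0797 -0.0028] [364. 265.]
```

View pics/w1.png

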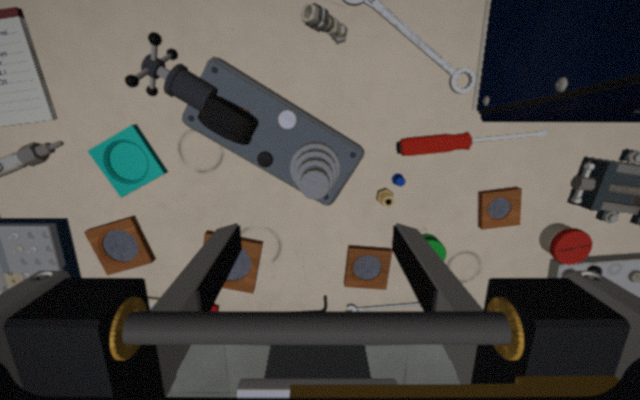

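The wrist view shows the stack's top disc near (313,183). The wooden cases are at (119,245), (235,262, partly hidden), (368,268) and (499,208). I'll measure the disc and cases from this view.

Run:
```python
from h import *
np.set_printoptions(precision=4,suppress=True)
p=snap('wrist'); im=p['pixels']; h=cv2.cvtColor(im,cv2.COLOR_RGB2HSV)
m=cv2.inRange(h,(4,90,50),(20,255,230))
for k,u in {'smallest':(499,208),'small':(368,268),'large':(119,245)}.items():
    mm=np.zeros_like(m); x,y=u; r=42; mm[y-r:y+r,x-r:x+r]=m[y-r:y+r,x-r:x+r]
    cs,_=cv2.findContours(mm,0,1); a=max(cs,key=cv2.contourArea).reshape(-1,2).astype(float)
    P=np.array([unproj(p,q,.014)[:2] for q in a]); print(k,cv2.minAreaRect((P*1000).astype(np.float32)))
# predicted circles of the stack overlaid for candidate centre, plus a synthetic match
g=cv2.GaussianBlur(cv2.cvtColor(im,cv2.COLOR_RGB2GRAY),(3,3),0).astype(float)
gx=cv2.Sobel(g,cv2.CV_64F,1,0);gy=cv2.Sobel(g,cv2.CV_64F,0,1)
t=np.linspace(0,2*np.pi,120,endpoint=False)
def score(c,r,z):
    s=0
    U=np.array([proj(p,[c[0]+r*np.cos(a),c[1]+r*np.sin(a),z]) for a in t]); c0=U.mean(0); n=U-c0; n/=np.linalg.norm(n,axis=1)[:,None]
    f=lambda A:cv2.remap(A.astype(np.float32),U[:,0].astype(np.float32)[None],U[:,1].astype(np.float32)[None],1)[0]
    return np.abs(f(gx)*n[:,0]+f(gy)*n[:,1]).mean()
for r,z in ((.0155,.176),(.021,.148),(.0265,.120),(.032,.092)):
    b=max((score((x,y),r,z),x,y) for x in np.arange(.595,.626,.001) for y in np.arange(-.012,.018,.001)); print('weight',r,np.array(b))
c=cv2.resize(im[120:230,240:400],None,fx=4.5,fy=4.5,interpolation=3); cv2.imwrite('pics/crop2.png',cv2.cvtColor(c,cv2.COLOR_RGB2BGR))
```

```text
smallest ((530.7388305664062, -286.27679443359375), (63.66899490356445, 65.45122528076172), 7.850310325622559)
small ((426.2379150390625, -82.66091918945312), (71.5215835571289, 75.64073944091797), 85.13044738769531)
large ((464.3638000488281, 325.5500183105469), (83.40860748291016, 86.64569091796875), 16.76422691345215)
weight 0.0155 [63.4943  0.61    0.005 ]
weight 0.021 [60.034  0.601 -0.004]
weight 0.0265 [62.3778  0.599  -0.004 ]
weight 0.032 [61.0055  0.598  -0.003 ]
```

View pics/crop2.png

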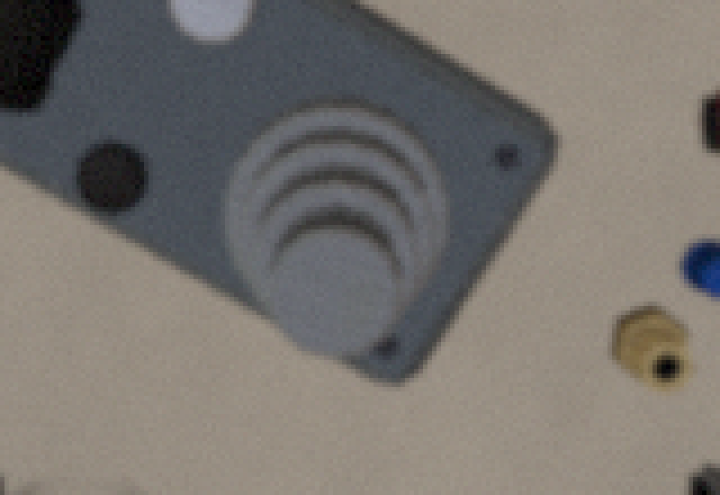

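{"api": "step_arm", "payload": {
  "series": [
    [0.6, 1, -1, 60, 0],
    [0.3, 1, -1, 110, 0],
    [0.2, 1, -1, 143, 0],
    [0.2, 1, -1, 143, 0],
    [-1, 1, -1, 143, 0],
    [-1, 1, -1, 143, 0],
    [-1, 1, -1, 143, 0],
    [-1, 1, -1, 143, 0],
    [-1, 1, -1, 143, 0]
  ]
}}

```text
time: 4.25
tool_pos: [0.6112, 0.0038, 0.1605]
ee_rot: [3.142, -0.004, 0.0]
wrist_force: [-0.7, 1.3, 5.9]
width: 0.0302
```

Run:
```python
from h import *
o=robot.get_obs(); print(o['time'],o['tool_pos'],o['wrist_force'],o['width'])
p=snap('scene'); u=proj(p,[.61,0,.14]).astype(int); c=p['pixels'][u[1]-80:u[1]+70,u[0]-100:u[0]+100]
w=snap('wrist')['pixels'][100:330,160:480]
cv2.imwrite('pics/g1.png',cv2.cvtColor(np.hstack([cv2.resize(c,(400,300),interpolation=3),cv2.resize(w,(400,300))]),cv2.COLOR_RGB2BGR))
```

```text
4.25 [0.61116328 0.0037791  0.16053077] [-0.72758558  1.25267587  5.88186522] 0.030175563075182855
```

View pics/g1.png

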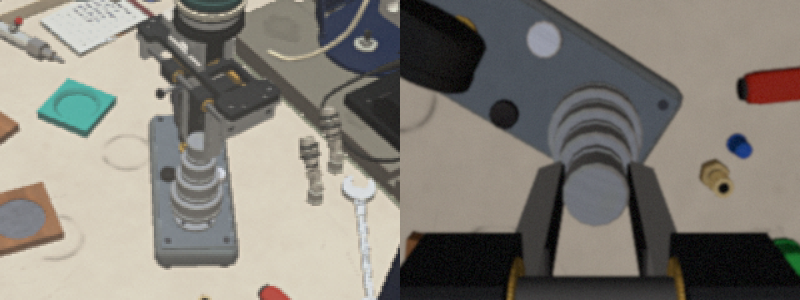

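{"api": "step_arm", "payload": {
  "series": [
    [-1, 0, 0, -10, 0],
    [-1, 0, 0, -40, 0],
    [-1, 0, 0, -60, 0],
    [-1, -80, 290, -60, 0],
    [-1, -80, 290, -60, 0],
    [-1, -80, 290, -60, 0],
    [-1, -80, 290, -60, 0],
    [-1, -80, 290, -60, 0],
    [-1, -80, 290, 0, 0],
    [-1, -80, 290, 50, 0],
    [-1, -80, 290, 98, 0],
    [-1, -80, 290, 98, 0]
  ]
}}

```text
time: 5.85
tool_pos: [0.5262, -0.2841, 0.0546]
ee_rot: [-3.135, 0.011, 0.0]
wrist_force: [-0.9, 0.4, -2.1]
width: 0.0302
```

Run:
```python
from h import *
np.set_printoptions(precision=4,suppress=True)
o=robot.get_obs(); print(o['time'],o['tool_pos'],o['wrist_force'],o['width'])
p=snap('scene'); u=proj(p,[.53,-.28,.05]).astype(int); c=p['pixels'][u[1]-90:u[1]+60,u[0]-100:u[0]+100]
q=snap('wrist'); w=q['pixels'][100:330,160:480]
for l in ['case_smallest','weight_smallest']:
    for z in (p,q):
        for r in models.pinpoint(z,l)[:1]: print(l,r['p'],np.array(r['position']))
cv2.imwrite('pics/g2.png',cv2.cvtColor(np.hstack([cv2.resize(c,(400,300),interpolation=3),cv2.resize(w,(400,300))]),cv2.COLOR_RGB2BGR))
```

```text
5.85 [ 0.5262 -0.2841  0.0546] [-0.9258  0.3899 -2.1497] 0.03023244416375561
case_smallest 0.95 [ 0.5321 -0.2913 -0.0018]
case_smallest 0.88 [ 0.5281 -0.2904  0.0001]
weight_smallest 0.44 [ 0.5238 -0.2829  0.0454]
weight_smallest 0.83 [ 0.5264 -0.2866  0.0455]
```

View pics/g2.png

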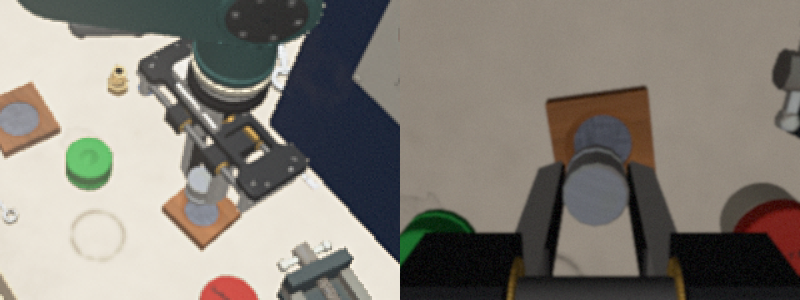

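{"api": "step_arm", "payload": {
  "series": [
    [-1, 0, 0, 0, 0],
    [-1, 0, 0, 0, 0]
  ]
}}

```text
time: 6.4
tool_pos: [0.5306, -0.2866, 0.0613]
ee_rot: [3.141, -0.001, 0.0]
wrist_force: [-0.0, 0.2, -0.9]
width: 0.0305
```

```bash
cat >> h.py <<'E'
def farcase(p,c,W,ang,z=.014):
    """case centre from the wrist picture, by matching its top outline and recess mouth/floor edges near c"""
    im=p['pixels']; h=cv2.cvtColor(im,cv2.COLOR_RGB2HSV); m=cv2.inRange(h,(4,90,40),(20,255,240))
    m=cv2.GaussianBlur(m,(3,3),0).astype(np.float32)
    s=np.linspace(-.45,.45,25)*W; a=np.radians(ang); R=np.array([[np.cos(a),-np.sin(a)],[np.sin(a),np.cos(a)]])
    best=[]
    for x in np.arange(c[0]-.010,c[0]+.0101,.001):
        for y in np.arange(c[1]-.010,c[1]+.0101,.001):
            v=0
            for q in ([1,0],[0,1],[0,-1]):   # far and side edges in case axes
                q=np.array(q); t=np.array([-q[1],q[0]]); S=s if q[0] else s[s>.1*W] if 1 else s
                for d,sg in ((-.003,1),(.003,-1)):
                    L=[(q*(W/2+d)+(t*k if q[0] else np.array([k,0]))) for k in S]
                    U=np.array([proj(p,[*(R@l+[x,y]),z]) for l in L],np.float32)
                    v+=sg*cv2.remap(m,U[None,:,0],U[None,:,1],1).mean()
            best.append((v,x,y))
    return max(best)
E
python3 - <<'E'
from h import *
np.set_printoptions(precision=4,suppress=True)
o=robot.get_obs(); print(o['time'],o['tool_pos'],o['ee_rot'],o['wrist_force'],o['joint_positions'])
q=snap('wrist')
print(np.array(farcase(q,(.530,-.287),.061,7.8)))
print('tcp px',proj(q,o['tool_pos']),'weight top px',proj(q,np.array(o['tool_pos'])+[0,0,.018]))
E
```

```text
6.4 [ 0.5306 -0.2866  0.0613] [ 3.1407 -0.0011  0.0003] [-0.0222  0.2062 -0.8843] [-0.5892  0.2714  1.4472 -0.0001  1.4216  0.9813]
[765.      0.531  -0.289]
tcp px [316.1821 237.5889] weight top px [316.1646 250.6153]
```

{"api": "step_arm", "payload": {
  "series": [
    [-1, -1, 1.5, 12, 0],
    [-1, -1, 1.5, 24, 0],
    [-1, -1, 1.5, 30, 0],
    [-1, -1, 1.5, 34, 0],
    [-1, -1, 1.5, 37, 0],
    [-1, -1, 1.5, 40, 0],
    [-1, -1, 1.5, 41.5, 0],
    [-1, -1, 1.5, 41.5, 0],
    [-1, -1, 1.5, 41.5, 0]
  ]
}}

```text
time: 7.58
tool_pos: [0.5294, -0.288, 0.0192]
ee_rot: [3.141, -0.0, 0.0]
wrist_force: [0.3, 0.2, -2.1]
width: 0.0304
```

Run:
```python
from h import *
o=robot.get_obs(); print(o['time'],o['tool_pos'],o['wrist_force'],o['width'])
p=snap('scene'); u=proj(p,[.53,-.28,.03]).astype(int); c=p['pixels'][u[1]-60:u[1]+60,u[0]-80:u[0]+80]
q=snap('wrist'); w=q['pixels'][100:330,160:480]
cv2.imwrite('pics/g3.png',cv2.cvtColor(np.hstack([cv2.resize(c,(400,300),interpolation=3),cv2.resize(w,(400,300))]),cv2.COLOR_RGB2BGR))
```

```text
7.575 [ 0.52936262 -0.28802706  0.01921877] [ 0.2650203   0.20675317 -2.10180739] 0.03041553658806762
```

View pics/g3.png

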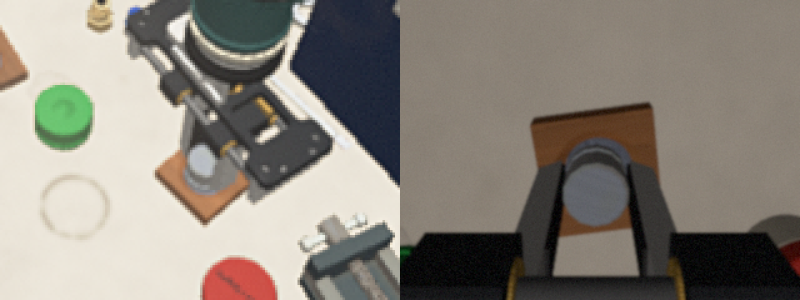

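{"api": "step_arm", "payload": {
  "series": [
    [-1, 0, 0, 1.2, 0],
    [-1, 0, 0, 2.4, 0],
    [-1, 0, 0, 3.4, 0],
    [-1, 0, 0, 3.4, 0]
  ]
}}

```text
time: 8.18
tool_pos: [0.5295, -0.2881, 0.0186]
ee_rot: [3.141, -0.001, 0.0]
wrist_force: [-4.5, 2.3, 10.1]
width: 0.0299
```

{"api": "step_arm", "payload": {
  "series": [
    [0.05, 0, 0, 0, 0],
    [0.05, 0, 0, 0, 0],
    [0.05, 0, 0, 0, 0],
    [0.05, 0, 0, -20, 0],
    [0.05, 0, 0, -60, 0]
  ]
}}

```text
time: 8.8
tool_pos: [0.5276, -0.2869, 0.0732]
ee_rot: [-3.138, 0.005, 0.0]
wrist_force: [-0.3, -0.4, 0.6]
width: 0.0494
```

Run:
```python
from h import *
o=robot.get_obs(); print(o['time'],o['tool_pos'],o['wrist_force'],o['width'])
q=snap('wrist','g4.png')
for l in ['case_smallest','weight_smallest']:
    for r in models.pinpoint(q,l)[:1]: print(l,r['p'],np.array(r['position']))
w=q['pixels'][100:330,160:480]
cv2.imwrite('pics/g4.png',cv2.cvtColor(cv2.resize(w,(600,431)),cv2.COLOR_RGB2BGR))
```

```text
8.8 [ 0.52757512 -0.28686324  0.07321857] [-0.34196444 -0.43927702  0.59190531] 0.04936489540543514
case_smallest 0.82 [ 0.5328 -0.2912  0.001 ]
weight_smallest 0.72 [ 0.5289 -0.2941  0.0041]
```

View pics/g4.png

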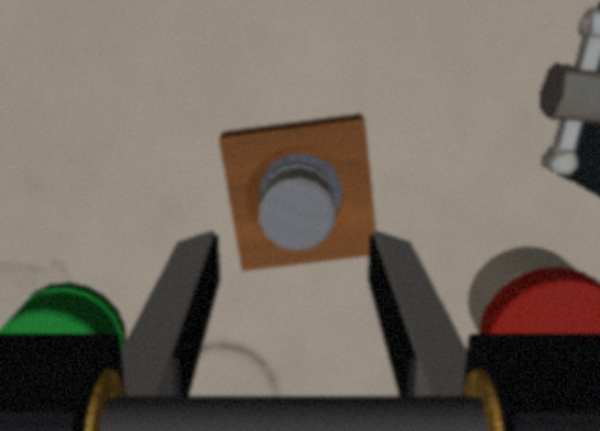

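weight_smallest stands upright inside its recess, at crop (297,213). Next is weight_small.

{"api": "step_arm", "payload": {
  "series": [
    [0.3, 0, 0, -60, 0],
    [0.3, 0, 0, -120, 0],
    [0.4, 82, -291.5, -150, 0],
    [0.4, 82, -291.5, -150, 0],
    [0.4, 82, -291.5, -150, 0],
    [0.4, 82, -291.5, -150, 0],
    [0.4, 82, -291.5, -150, 0],
    [0.4, 82, -291.5, -140, 0],
    [0.4, 82, -291.5, -100, 0],
    [0.4, 82, -291.5, -65, 0],
    [0.4, 82, -291.5, -55, 0],
    [0.4, 82, -291.5, -55, 0],
    [0.4, 82, -291.5, -55, 0],
    [0.4, 82, -291.5, -55, 0],
    [-1, 82, -291.5, -55, 0],
    [-1, 82, -291.5, -55, 0],
    [-1, 82, -291.5, -55, 0],
    [-1, 82, -291.5, -55, 0]
  ]
}}

```text
time: 11.2
tool_pos: [0.6112, 0.004, 0.1308]
ee_rot: [-3.141, -0.0, 0.0]
wrist_force: [-0.4, 1.7, 0.9]
width: 0.0417
```

{"api": "step_arm", "payload": {
  "series": [
    [-1, 0, 0, -10, 0],
    [-1, 0, 0, -40, 0],
    [-1, 0, 0, -55, 0],
    [-1, -188, 87.5, -55, 0],
    [-1, -188, 87.5, -55, 0],
    [-1, -188, 87.5, -55, 0],
    [-1, -188, 87.5, -40, 0],
    [-1, -188, 87.5, 10, 0],
    [-1, -188, 87.5, 50, 0],
    [-1, -188, 87.5, 71, 0],
    [-1, -188, 87.5, 71, 0],
    [-1, -188, 87.5, 71, 0],
    [-1, -188, 87.5, 71, 0]
  ]
}}

```text
time: 12.82
tool_pos: [0.4244, -0.0843, 0.0612]
ee_rot: [3.14, -0.003, 0.0]
wrist_force: [-0.7, 0.5, -3.0]
width: 0.0413
```

```bash
cat > look.py <<'E'
from h import *
import sys
np.set_printoptions(precision=4,suppress=True)
name,x,y,W,a,f=sys.argv[1],*map(float,sys.argv[2:6]),sys.argv[6]
o=robot.get_obs(); print(o['time'],np.array(o['tool_pos']),np.array(o['wrist_force']),o['width'])
q=snap('wrist'); print('case',np.array(farcase(q,(x,y),W,a)))
t=np.array(o['tool_pos'])+[0,0,.0175]; d={'smallest':15.5,'small':21,'large':26.5,'largest':32}[name]/1000
im=q['pixels'].copy()
for ang in np.linspace(0,2*np.pi,90):
    u=proj(q,t+[d*np.cos(ang),d*np.sin(ang),0]).round().astype(int); cv2.circle(im,tuple(map(int,u)),0,(255,0,255),-1)
for l in ('case_','weight_'):
    for r in models.pinpoint(q,l+name)[:1]: print(l,r['p'],np.array(r['position']))
cv2.imwrite('pics/'+f,cv2.cvtColor(cv2.resize(im[100:330,160:480],(640,460),interpolation=3),cv2.COLOR_RGB2BGR))
E
python3 look.py small .423 -.084 .072 -4.8 g5.png
```

```text
12.825 [ 0.4244 -0.0843  0.0612] [-0.7196  0.4579 -3.0089] 0.04126718869929062
case [765.      0.426  -0.083]
case_ 0.77 [ 0.4239 -0.08   -0.0042]
weight_ 0.79 [ 0.4242 -0.0828  0.045 ]
```

View pics/g5.png

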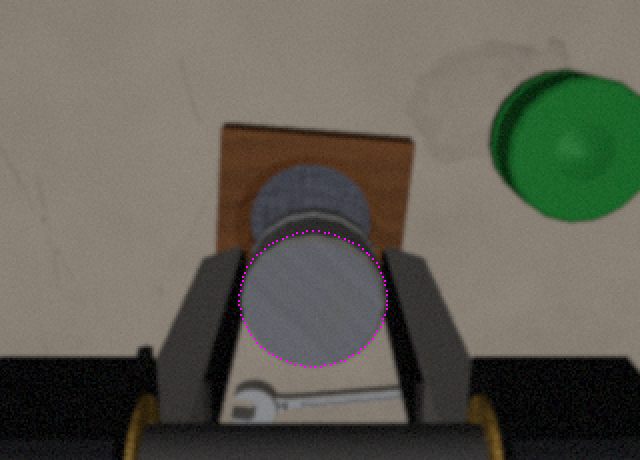

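{"api": "step_arm", "payload": {
  "series": [
    [-1, 1, -1.5, 14, 0],
    [-1, 1, -1.5, 26, 0],
    [-1, 1, -1.5, 32, 0],
    [-1, 1, -1.5, 36, 0],
    [-1, 1, -1.5, 39, 0],
    [-1, 1, -1.5, 41.5, 0],
    [-1, 1, -1.5, 43.5, 0],
    [-1, 1, -1.5, 45, 0],
    [-1, 1, -1.5, 46, 0],
    [-1, 1, -1.5, 46, 0]
  ]
}}

```text
time: 14.22
tool_pos: [0.4245, -0.0825, 0.0168]
ee_rot: [3.141, -0.0, 0.0]
wrist_force: [-7.5, 2.4, 13.5]
width: 0.0414
```

{"api": "step_arm", "payload": {
  "series": [
    [0.25, 0, 0, 0, 0],
    [0.25, 0, 0, 0, 0],
    [0.25, 0, 0, 0, 0],
    [0.25, 0, 0, -20, 0],
    [0.25, 0, 0, -70, 0],
    [0.5, 0, 0, -130, 0],
    [0.55, 187, -86, -160, 0],
    [0.55, 187, -86, -160, 0],
    [0.55, 187, -86, -160, 0],
    [0.55, 187, -86, -160, 0],
    [0.55, 187, -86, -130, 0],
    [0.55, 187, -86, -100, 0],
    [0.55, 187, -86, -89, 0],
    [0.55, 187, -86, -89, 0],
    [0.55, 187, -86, -89, 0],
    [-1, 187, -86, -89, 0],
    [-1, 187, -86, -89, 0],
    [-1, 187, -86, -89, 0],
    [-1, 187, -86, -89, 0]
  ]
}}

```text
time: 16.6
tool_pos: [0.6116, 0.0039, 0.1035]
ee_rot: [-3.141, -0.002, 0.0]
wrist_force: [0.2, 1.7, 2.7]
width: 0.0521
```

Run:
```python
from h import *
p=snap('scene'); im=p['pixels']; a=[]
for c in ([.61,0,.1],[.4245,-.083,.02],[.53,-.288,.02]):
    u=proj(p,c).astype(int); a.append(cv2.resize(im[u[1]-50:u[1]+50,max(0,u[0]-45):u[0]+45],(260,290),interpolation=3))
cv2.imwrite('pics/g6.png',cv2.cvtColor(np.hstack(a),cv2.COLOR_RGB2BGR))
```

```text
(no output)
```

View pics/g6.png

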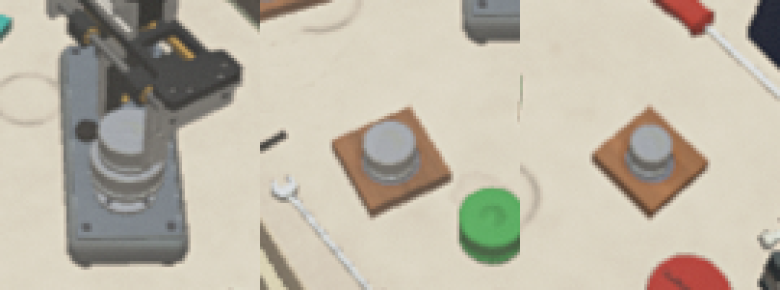

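Both placed weights stand upright in their recesses. weight_large is gripped, so I'll carry it to the wooden case at top-camera (202,223).

{"api": "step_arm", "payload": {
  "series": [
    [-1, 0, 0, -10, 0],
    [-1, 0, 0, -40, 0],
    [-1, 0, 0, -80, 0],
    [-1, 0, 0, -85, 0],
    [-1, -148, -322, -85, 0],
    [-1, -148, -322, -85, 0],
    [-1, -148, -322, -85, 0],
    [-1, -148, -322, -85, 0],
    [-1, -148, -322, -85, 0],
    [-1, -148, -322, -85, 0],
    [-1, -148, -322, -50, 0],
    [-1, -148, -322, 0, 0],
    [-1, -148, -322, 35, 0],
    [-1, -148, -322, 42, 0],
    [-1, -148, -322, 42, 0],
    [-1, -148, -322, 42, 0],
    [-1, -148, -322, 42, 0]
  ]
}}

```text
time: 18.77
tool_pos: [0.4643, 0.3261, 0.0626]
ee_rot: [-3.14, -0.003, 0.0]
wrist_force: [-0.3, -0.1, -5.4]
width: 0.0519
```

```bash
python3 look.py large .463 .326 .083 16.4 g7.png
```

```text
18.775 [0.4643 0.3261 0.0626] [-0.2975 -0.0755 -5.4113] 0.051899392131359474
case [765.      0.465   0.328]
case_ 0.73 [0.4569 0.3256 0.0002]
weight_ 0.58 [0.464  0.3242 0.0496]
```

View pics/g7.png

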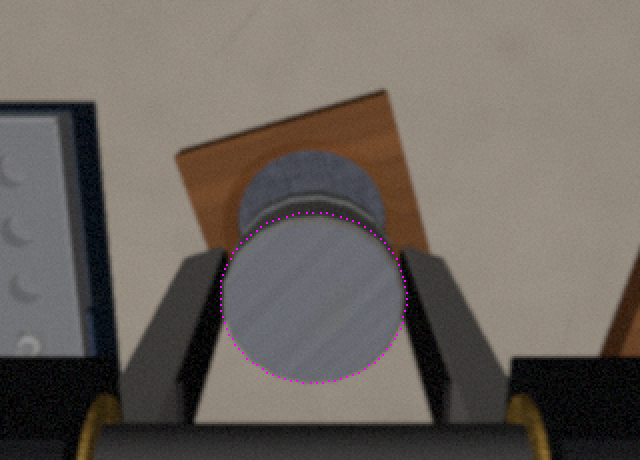

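{"api": "step_arm", "payload": {
  "series": [
    [-1, 0, -1.3, 14, 0],
    [-1, 0, -1.3, 26, 0],
    [-1, 0, -1.3, 33, 0],
    [-1, 0, -1.3, 37, 0],
    [-1, 0, -1.3, 40, 0],
    [-1, 0, -1.3, 42.5, 0],
    [-1, 0, -1.3, 44.5, 0],
    [-1, 0, -1.3, 46, 0],
    [-1, 0, -1.3, 47, 0],
    [-1, 0, -1.3, 47, 0]
  ]
}}

```text
time: 20.18
tool_pos: [0.4634, 0.327, 0.0175]
ee_rot: [-3.141, -0.001, 0.0]
wrist_force: [-5.8, -3.3, 11.2]
width: 0.0523
```

{"api": "step_arm", "payload": {
  "series": [
    [0.45, 0, 0, 0, 0],
    [0.45, 0, 0, 0, 0],
    [0.45, 0, 0, 0, 0],
    [0.45, 0, 0, -20, 0],
    [0.45, 0, 0, -70, 0],
    [0.5, 0, 0, -130, 0],
    [0.9, 40, 88, -170, 0],
    [0.9, 148, 323, -170, 0],
    [0.9, 148, 323, -170, 0],
    [0.9, 148, 323, -170, 0],
    [0.9, 148, 323, -170, 0],
    [0.9, 148, 323, -170, 0],
    [0.9, 148, 323, -150, 0],
    [0.9, 148, 323, -100, 0],
    [0.9, 148, 323, -68, 0],
    [0.9, 148, 323, -60, 0],
    [0.9, 148, 323, -60, 0],
    [0.9, 148, 323, -60, 0],
    [0.9, 148, 323, -60, 0]
  ]
}}

```text
time: 22.55
tool_pos: [0.6124, 0.0038, 0.0756]
ee_rot: [3.141, -0.004, 0.0]
wrist_force: [-0.2, -1.3, -0.1]
width: 0.0891
```

{"api": "step_arm", "payload": {
  "series": [
    [-1, 0, 0, 0, 0],
    [-1, 0, 0, 0, 0],
    [-1, 0, 0, 0, 0],
    [-1, 0, 0, 0, 0]
  ]
}}

```text
time: 23.05
tool_pos: [0.6112, 0.0041, 0.0737]
ee_rot: [-3.141, -0.0, 0.0]
wrist_force: [0.9, 0.2, 0.2]
width: 0.0636
```

{"api": "step_arm", "payload": {
  "series": [
    [-1, 0, 0, -10, 0],
    [-1, 0, 0, -35, 0],
    [-1, 0, 0, -60, 0],
    [-1, 0, 0, -70, 0],
    [-1, -180, -141, -70, 0],
    [-1, -180, -141, -70, 0],
    [-1, -180, -141, -70, 0],
    [-1, -180, -141, -70, 0],
    [-1, -180, -141, -50, 0],
    [-1, -180, -141, -10, 0],
    [-1, -180, -141, 12, 0],
    [-1, -180, -141, 12, 0],
    [-1, -180, -141, 12, 0],
    [-1, -180, -141, 12, 0]
  ]
}}

```text
time: 24.8
tool_pos: [0.4323, 0.145, 0.0631]
ee_rot: [-3.141, -0.003, 0.0]
wrist_force: [-0.2, -1.1, -6.5]
width: 0.0633
```

```bash
python3 look.py largest .431 .145 .094 -12 g8.png
```

```text
24.8 [0.4323 0.145  0.0631] [-0.1856 -1.1004 -6.4531] 0.06329162104109996
case [765.      0.435   0.147]
weight_ 0.93 [0.4297 0.1442 0.0519]
```

View pics/g8.png

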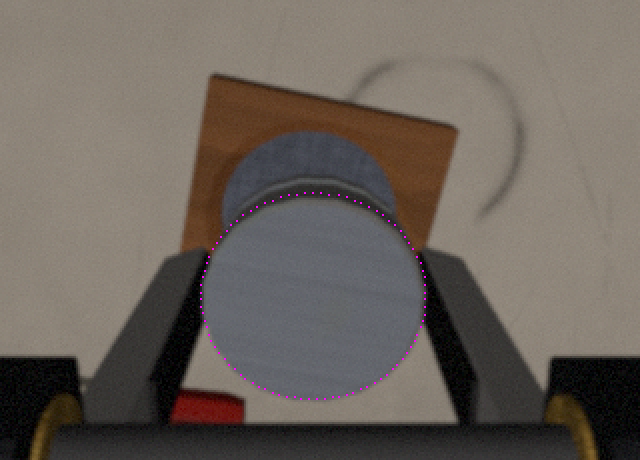

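{"api": "step_arm", "payload": {
  "series": [
    [-1, 1.5, -1, 14, 0],
    [-1, 1.5, -1, 27, 0],
    [-1, 1.5, -1, 34, 0],
    [-1, 1.5, -1, 38, 0],
    [-1, 1.5, -1, 41, 0],
    [-1, 1.5, -1, 43.5, 0],
    [-1, 1.5, -1, 45.5, 0],
    [-1, 1.5, -1, 47, 0],
    [-1, 1.5, -1, 48, 0],
    [-1, 1.5, -1, 48, 0]
  ]
}}

```text
time: 26.2
tool_pos: [0.4329, 0.1459, 0.0156]
ee_rot: [3.141, -0.001, 0.0]
wrist_force: [-5.0, -1.7, 6.5]
width: 0.0641
```

Contact came at the predicted height. Releasing to 82 mm and backing off.

{"api": "step_arm", "payload": {
  "series": [
    [0.75, 0, 0, 0, 0],
    [0.75, 0, 0, 0, 0],
    [0.75, 0, 0, 0, 0],
    [0.75, 0, 0, 0, 0],
    [0.75, 0, 0, -20, 0],
    [0.75, 0, 0, -70, 0],
    [0.75, 0, 0, -130, 0],
    [0.75, 0, 0, -190, 0],
    [0.75, -20, 100, -230, 0],
    [0.75, -20, 100, -230, 0],
    [0.75, -20, 100, -230, 0],
    [0.75, -20, 100, -230, 0]
  ]
}}

```text
time: 27.7
tool_pos: [0.4124, 0.0461, 0.2428]
ee_rot: [-3.141, 0.001, -0.0]
wrist_force: [-0.1, -0.5, -1.0]
width: 0.0822
```

Run:
```python
from h import *
np.set_printoptions(precision=4,suppress=True)
o=robot.get_obs(); print(o['time'],o['tool_pos'],o['wrist_force'],o['width'])
C={'smallest':(.530,-.288),'small':(.4245,-.083),'large':(.464,.3268),'largest':(.433,.146)}
rows=[]
for n in('top','wrist'):
    p=snap(n); im=p['pixels']; a=[]
    for k,c in C.items():
        u=proj(p,[*c,.02]).astype(int); print(n,k,u,[(l['p'].__round__(2),np.array(l['position'])) for l in models.pinpoint(p,'weight_'+k)[:2]])
        r=26 if n=='top' else 32; b=cv2.copyMakeBorder(im,60,60,60,60,cv2.BORDER_CONSTANT)
        u=np.clip(u,0,[639,399])+60; a.append(cv2.resize(b[u[1]-r:u[1]+r,u[0]-r:u[0]+r],(200,200),interpolation=3))
    rows.append(np.hstack(a))
cv2.imwrite('pics/f.png',cv2.cvtColor(np.vstack(rows),cv2.COLOR_RGB2BGR))
```

```text
27.7 [0.4124 0.0461 0.2428] [-0.1286 -0.528  -0.9801] 0.08220963285903281
top smallest [436 198] [(0.61, array([ 0.5275, -0.2896,  0.0028]))]
top small [357 238] [(0.71, array([ 0.4219, -0.084 ,  0.0108]))]
top large [199 221] [(0.9, array([ 0.4537, -0.1751,  0.0001])), (0.71, array([0.4652, 0.322 , 0.0043]))]
top largest [269 234] [(0.18, array([ 0.4192, -0.0849,  0.0029]))]
wrist smallest [592  72] [(0.98, array([ 0.5305, -0.2907,  0.0047])), (0.73, array([ 0.4241, -0.08  ,  0.0042]))]
wrist small [416 158] [(0.71, array([ 0.4221, -0.0835,  0.0032]))]
wrist large [ 95 126] [(0.96, array([ 0.4558, -0.1785, -0.0025])), (0.72, array([0.4604, 0.3224, 0.0078]))]
wrist largest [239 151] [(0.67, array([0.4336, 0.1435, 0.007 ]))]
```

View pics/f.png

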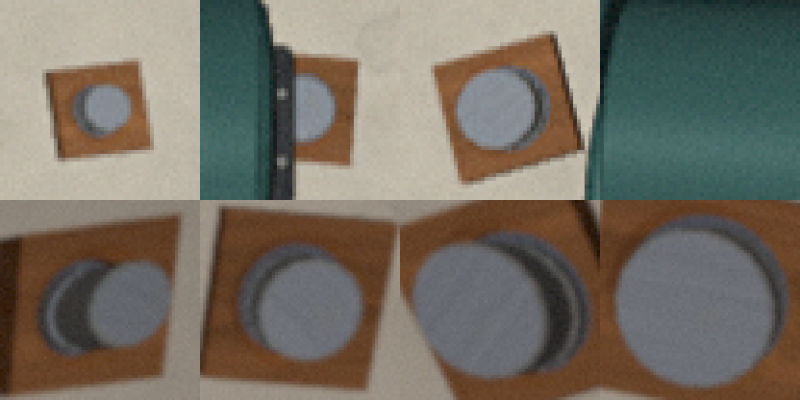

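All four weights sit inside their recesses. The sideways shift of their tops is perspective, away from the camera. The arm is clear of everything, so I'm handing in.

```bash
python3 -c "
from bench import robot; print(robot.close_job())"
```

```text
the job is handed in; nothing more can be done
None
```

All four weights are off the piston and in their own wooden cases. I handed the job in at about 28 s, with the arm clear and no verdict reported. The green weight and the turquoise case were left alone.

- **Seating:** Each weight was lowered slowly until it touched. It stopped where the recess floor should be, within about 0.1 mm of the height implied by its grip. Contact forces were 6.5 to 13.5 N.
- **Final pictures:** The wrist view shows all four upright and inside their recesses. The top view agrees for three of them, but the arm hid the largest, so only the wrist camera confirms that one.
- **Disagreements:** The cameras and networks differed by up to about 7 mm on some case and weight positions. I averaged them and relied mostly on the close wrist views. In the last look, the top-camera network gave the small weight's underside as 10.8 mm high, above the 8.5 mm limit. The wrist reading was 3.2 mm, and the contact height also put it on the floor. The network's only top-view match for the largest was a low-confidence false hit on the small weight.
- **Grip height:** The first weight was gripped about 2 mm higher than commanded because the arm had not settled. I added settling time for the others.

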